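Close the draught shield and tare the balance

ROBOT

A 7-joint arm with a two-finger parallel gripper is mounted at the origin on a cart in front of the work surface, level with it; the furniture and walls round the work are solid. World frame = base frame: x ahead of the robot, y to its left, z up, the work surface at z = 0. Lengths are in m, angles in rad, forces in N, time in s.
With the tool pointing down it reaches from about 0.35 to 0.9 m from the base axis. Payload 8.1 kg.
Tool frame: the origin (TCP) lies on the centre line of the jaws, within the pads' length; the fingertips stand 19 mm ahead of it and the grasp point (between the pads) is the TCP (arm.tip_reach is the distance from the TCP to the fingertips, in m); z points along the fingers, y is the line along which they close (so a half turn about z gives the same grasp; the last joint's range is limited). The gripper opens to 92 mm and grips with 3 to 60 N. Pads are 19 mm wide; open, the fingers measure 130 mm over their backs; the gripper's body (75 mm by 190 mm) begins 47 mm behind the grasp point.
Start: joints at [-1.373, 0.434, 0.025, 1.573, -0.012, 1.134, -0.075], TCP at [0.185, 0.597, 0.246] pointing down, gripper open.
Joint ranges: [-2.62, 2.62], [-0.44, 2.09], [-1.27, 1.32], [0.08, 2.57], [-1.32, 4.46], [0.12, 2], [-2.74, 2.74]. Speed limits (rad/s): [2.22, 2.22, 3.01, 3.01, 3.14, 3.14, 3.14].

INTERFACE

Orientations are given as a rotation vector (axis times angle).
In Python, from cell import arm gives the robot as it stands.
- The arm moves only by the tool arm_command, never from a script. Its argument "targets" is a list that holds one entry, the list of rows, each a list of 6 numbers: the shift along the tool's x, y, z in m, then the turn, a rotation vector about the tool's x, y, z in rad. A call has 1 to 10 rows; each row shifts and turns the commanded pose from where the row before left it, along the tool's axes as they then stand; what a row does not reach is not made up. A row lasts 1/8 s, in which the tool goes at most 62.5 mm and 10.7 degrees, less where a joint would pass 70% of its speed; a pose out of reach is approached as far as the arm can. A call with a gripper value outside its range is refused whole. "jaw" is the finger opening in m, from 0 to 0.0918, set as the call begins (left out, the last holds). The fingers move at their own pace and stop on an object; "newtons" is the grip in N (left out, the last holds). Time passes only in rows, so rows that do not move let the fingers close. It gives the time, the measured TCP pose, the force, the opening and the grip force at its end, in the units of the state.
- arm.observe(): the state, without advancing time (a new reading comes with each control period).
- arm.get_image(name): name is "scene" or "side" or "wrist"; returns a dict with "pixels" (384x512x3 uint8, red, green, blue), "z_map" (384x512 float32, m along the optical axis (not along the pixel's ray), 0 where there is no reading), "fx", "fy", "cx", "cy" (pixels), "xyz" and "rotation" of the camera in the world; the wrist camera has in their place "T_tool_cam" (4x4, takes a point from camera to tool coordinates, whose origin is the TCP and whose axes are the flange's). Camera axes: x right, y down, z forward; pixel columns grow to the right and rows downward; lengths in m; the calibration is good to about 2 mm. A picture is of the moment at which its call begins: read the wrist's pose just before it.
- arm.sign_off(): hands the job in; it is judged then, once.
The state is a dict: "clock": time; "joints": joint angles; "dq": joint speeds; "joint_efforts": joint torques, N m; "position": TCP position; "ee_rot": TCP orientation; "force": force on the tool from outside, world axes, zero at the start; "ft_torque": the same for the moment, N m; "width": opening from 0.0 (shut) to 1.0 (fully open); "gripper_force": force on a finger pad.
Only numpy, scipy, OpenCV 4.12 (cv2) and the standard library are available. Lean on these libraries where they do the work, as an engineer would, in place of code of your own. Each camera call takes 0.05 s, during which the arm holds its last target. There are 200 camera calls.

TASK

The empty brass can standing on the balance is to be tared, but the glass draught shield is still open: with the fingertips, gently push its sliding roof and its left door fully shut by their handles, and only then press the wide tare key all the way down and let it go. Nothing is to be gripped or lifted: leave the can as it stands on the pan, do not press the small round on/off key, and leave everything round the balance in its place.

Things in the scene. Friction and masses are not known exactly. Their poses are not given: they have to be found in the camera images.
- balance: balance with glass draught shield, fixed, 330 (x) x 209 (y) x 190 high; origin between its feet at surface level; x from control panel to rear column, y left, z up. Sloping panel x -190 to -70 mm, 32-58 high; glass chamber x -70 to 80, y +-100, z 58-190; column behind to x 140. Guide rails to y +-107, and to z 197 along both roof edges. The right door (y<0) is fixed shut.
- top_panel (a joint): sliding glass roof of the chamber, m: 0 = shut against its front stop (front edge flush with the front pane), grows as it slides to the rear, along the balance's +x; stop at 0.095. It stays where it is left; about 1.2 N plus 3 N per m/s moves it. No spring; the stops are hard (glass: push with well under 40 N).
- top_handle (a point): middle of the roof's black handle: an upright bar 70 long (balance y) x 12 thick (x) x 26 tall (z), standing on the front edge of the roof; its top is 13 mm above this point, the glass roof 13.5 mm below it. The point has the balance's axes. Push it on its rear (+x) face, toward -x, to shut.
- side_door (a joint): sliding glass door on the left (+y) side of the chamber, m: 0 = shut against its front stop, grows as it slides to the rear along the balance's +x; stop at 0.095. Stays where it is left; same friction as the roof.
- side_handle (a point): middle of the left door's black handle: upright bar near its front edge, 12 thick (balance x) x 26 out from the door (y) x 76 tall; its top 38 mm above this point, its outer edge 13 mm outward (+y), the guide rail's face 10 mm inward. Push it on its rear (+x) face, toward -x, to shut. Site axes are the balance's.
- tare_key (a joint): tare key travel, m: 0 = up, 0.004 = fully down; a spring returns it (1 N to start, 3 N at the bottom, where it stops hard). It counts as pressed when more than 2.5 mm down.
- tare_face (a point): middle of the top face of the tare key: the wide key, 64 (balance y) x 26 mm, on the right-hand part of the control panel, 6.5 mm proud of the panel. Its face slopes with the panel, lower toward the front; a straight push downward works it. Free height above it: open, but the chamber's front pane stands 95 mm behind it.
- power_key (a joint): travel of the on/off key, m: 0 = up, 0.004 = down, same spring. Leave it alone.
- power_face (a point): middle of the top face of the on/off key: small round key, diameter 18, on the left-hand part of the panel, 106 mm to the left of the tare key's middle.
- brass_can_mid (a point): middle of the empty brass can, diameter 36, 64 tall, loose, standing on the pan in the chamber (pan: steel disc, diameter 84, its top 70 mm above the surface).
- vial_a_mid (a point): bystander: middle (half-way up) of a small white plastic vial, diameter 17, 42 tall (mm), loose, beside the balance; not to be disturbed
- vial_b_mid (a point): bystander: middle (half-way up) of a small white plastic vial, diameter 18, 38 tall (mm), loose, beside the balance; not to be disturbed
- stone_tray_mid (a point): bystander: middle (half-way up) of a cream tray of rough stones, 68 x 95 x 20 (mm), loose, beside the balance; not to be disturbed
- ring_clamp_mid (a point): bystander: middle (half-way up) of a turned wooden ring clamp lying down, 121 long, diameter 24 (mm), loose, beside the balance; not to be disturbed
- amber_jar_mid (a point): bystander: middle (half-way up) of a jar with a blue cap, diameter 45, 54 tall (mm), loose, beside the balance; not to be disturbed
- steel_block_mid (a point): bystander: middle (half-way up) of a polished steel bench block, 62 x 62 x 20 (mm), loose, beside the balance; not to be disturbed
Things that resemble listed ones, but are neither listed nor needed, are in the scene too. Leave any purple look-alike of the part that bears brass_can_mid alone.

How it is judged:
On the way, in this order (a step that is already met when the one before it is completed fails the run):
1. the roof and the left door are both shut (within 3 mm), the tare key still up (value of joint each of top_panel, side_door below 0.003 m and value of joint tare_key below 0.001 m), for 0.2 s.
2. the tare key is pressed with the shield shut (value of joint each of top_panel, side_door below 0.003 m and value of joint tare_key above 0.0025 m), for 0.05 s.
At the end, for the whole second after the job is handed in: the roof and the left door are both shut to within 3 mm, the tare key is up again (within 1 mm), and the can stands upright on the pan within 6 mm of where it stood (all of step 1 and distance of brass_can_mid from where it was at the start of the episode below 0.006 m and angle between brass_can_mid's own z axis and vertical below 0.1 rad); the robot touches nothing.
It fails at once if the tare key is pressed (more than 1.5 mm) while the roof or the left door stands open more than 4 mm (value of joint tare_key above 0.0015 m and value of joint any of top_panel, side_door above 0.004 m).
It fails at once if the on/off key is pressed (more than 1.5 mm) (value of joint power_key above 0.0015 m).
It fails at once if the can is shifted by more than 10 mm, lifted or tipped, or a thing beside the balance is moved by more than 15 mm (distance of brass_can_mid from where it was at the start of the episode above 0.01 m or angle between brass_can_mid's own z axis and vertical above 0.2 rad or distance of any of vial_a_mid, vial_b_mid, stone_tray_mid, ring_clamp_mid, amber_jar_mid, steel_block_mid from where it was at the start of the episode above 0.015 m).
It fails at once if the balance is rammed (more than 40 N from the fingers or the arm) (contact force between any of the fingers, the arm and balance above 40 N).
It fails at once if a handle is taken between the fingers instead of being pushed (the grasp point between the finger pads lies inside the bar) ((x of the grasp point in the frame of side_handle between -0.005 and 0.005 m and y of the grasp point in the frame of side_handle between -0.016 and 0.016 m and z of the grasp point in the frame of side_handle between -0.042 and 0.042 m) or (x of the grasp point in the frame of top_handle between -0.005 and 0.005 m and y of the grasp point in the frame of top_handle between -0.037 and 0.037 m and z of the grasp point in the frame of top_handle between -0.017 and 0.017 m)).
It also fails if it takes over 48 s, if anything falls off the work surface, if the arm or the gripper's body presses on something with over 40 N, if the wrist force passes 120 N, or if a joint passes its speed limit or range.

## Working session

There is one attempt and no reset: what is moved stays moved. The work goes in short steps, Python scripts to look and compute and a tool call to move; the robot and the scene stay as the last step left them, time stands still between calls to the robot, and variables do not carry over. Pictures are saved under pics/ and viewed, at most 10 in all, crops included, and the job is handed in when it is done.

Besides the shell and the picture viewer there is one more tool, called after "Call:" as name(argument=value, ...), one argument or row to a line, values as JSON. arm_command: Moves the arm, as the interface text tells. Its arguments: {"type":"object","properties":{"targets":{"type":"array","items":{"type":"array","items":{"type":"array","items":{"type":"number"}}}},"jaw":{"type":"number"},"newtons":{"type":"number"}},"required":["targets"]}

```bash
ls; mkdir -p pics; cat > h.py <<'E'
import numpy as np, cv2
from cell import arm
from scipy.spatial.transform import Rotation as R
def cloud(name):
    s=arm.observe(); im=arm.get_image(name)
    z=im["z_map"]; v,u=np.mgrid[:z.shape[0],:z.shape[1]]
    P=np.stack([(u-im["cx"])/im["fx"]*z,(v-im["cy"])/im["fy"]*z,z],-1)
    if "T_tool_cam" in im:
        T=im["T_tool_cam"]; P=P@T[:3,:3].T+T[:3,3]
        P=P@R.from_rotvec(s["ee_rot"]).as_matrix().T+s["position"]
    else:
        Rm=np.array(im["rotation"]); Rm=Rm if Rm.shape==(3,3) else R.from_rotvec(Rm).as_matrix()
        P=P@Rm.T+im["xyz"]
    P[z==0]=np.nan
    return im["pixels"],P
E
python3 - <<'E'
from h import *
print(arm.observe())
for n in ("scene","side"):
    px,P=cloud(n); cv2.imwrite(f"pics/{n}0.png",px[:,:,::-1]); np.savez(f"{n}0.npz",px=px,P=P)
a=cv2.imread("pics/scene0.png");b=cv2.imread("pics/side0.png")
cv2.imwrite("pics/s0big.png",cv2.resize(a,(800,600)))
E
```

```text
pics
{'clock': 0.0, 'joints': array([-1.37259323,  0.43524011,  0.02496013,  1.5740716 , -0.01163309,
        1.1340057 , -0.07506986]), 'dq': array([ 0.00014083,  0.00023028, -0.00034782, -0.00023309,  0.00142186,
       -0.00016924, -0.00055759]), 'joint_efforts': array([-7.79956772e-04, -6.67868543e+01,  9.84417424e-01, -3.14464688e+01,
       -6.06047432e-02,  4.31048311e-02,  1.87961491e-04]), 'position': array([0.18507356, 0.5964736 , 0.24494401]), 'ee_rot': array([-4.70766439e-01, -3.10598887e+00,  2.47305375e-03]), 'force': array([ 0.08641215,  0.10657957, -0.75725825]), 'ft_torque': array([-0.01823685, -0.02026388,  0.04384142]), 'gripper_force': 0.0, 'width': 1.0000902594451648}
```

View pics/s0big.png

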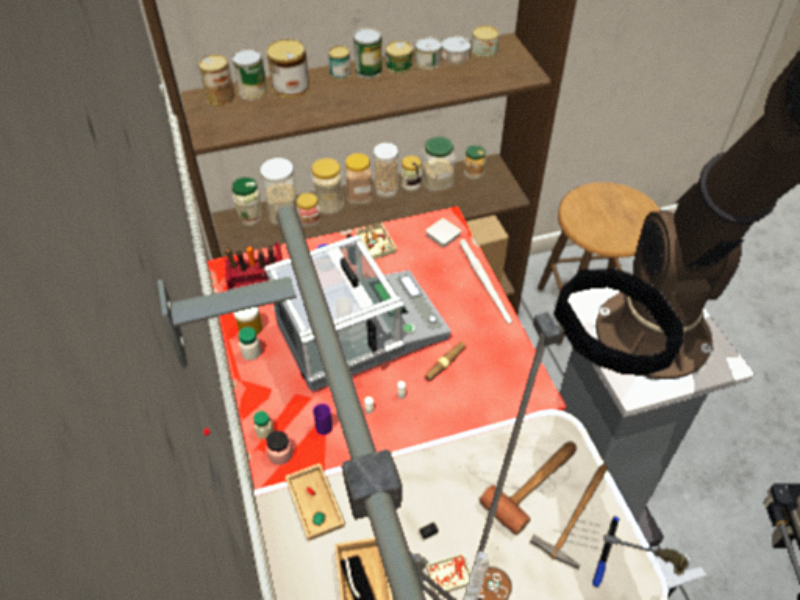

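View pics/side0.png

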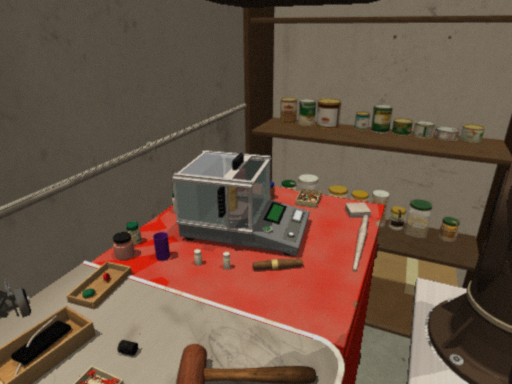

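```bash
python3 - <<'E'
from h import *
d=np.load("scene0.npz");e=np.load("side0.npz")
px,P=d["px"],d["P"]
a=cv2.resize(px[145:285,130:330,::-1],(800,560),interpolation=cv2.INTER_CUBIC);cv2.imwrite("pics/crop1.png",a)
# top-down view, 1.5mm/px ; image up = +x, left=+y
for n,D in (("scene",d),("side",e)):
    p=D["P"].reshape(-1,3);c=D["px"].reshape(-1,3)
    m=np.isfinite(p[:,0])&(p[:,2]>-.02)&(p[:,2]<.3)&(p[:,0]>.2)&(p[:,0]<1.1)&(abs(p[:,1])<.7)
    print(n,m.sum(),p[m].min(0),p[m].max(0))
for (u,v) in [(411,286),(432,318),(408,328),(380,290),(350,270),(375,335),(450,335),(445,360),(370,404),(402,388),(322,418),(378,240),(443,232),(250,320)]:
    uu,vv=int(u*.64),int(v*.64); print((u,v),px[vv,uu],P[vv,uu].round(3))
E
```

```text
scene 47701 [ 0.20036772 -0.69983613 -0.01740539] [0.91941764 0.63605785 0.29999507]
side 85487 [ 0.25270222 -0.69947215 -0.01976551] [0.92677802 0.43689101 0.29999707]
(411, 286) [254 255 255] [ 0.472 -0.252  0.044]
(432, 318) [253 255 255] [ 0.461 -0.147  0.051]
(408, 328) [131 196 136] [ 0.519 -0.131  0.06 ]
(380, 290) [ 91 161 108] [ 0.565 -0.179  0.144]
(350, 270) [87 72 66] [ 0.624 -0.183  0.22 ]
(375, 335) [45 44 44] [ 0.611 -0.055  0.161]
(450, 335) [172  78  68] [ 0.423 -0.126  0.002]
(445, 360) [254 250 183] [ 0.465 -0.053  0.022]
(370, 404) [233 238 235] [0.647 0.015 0.039]
(402, 388) [225 230 226] [ 0.574 -0.001  0.039]
(322, 418) [ 87  32 111] [0.746 0.035 0.064]
(378, 240) [236 173 113] [ 0.494 -0.454  0.007]
(443, 232) [251 248 240] [ 0.338 -0.419  0.02 ]
(250, 320) [179 165 141] [ 0.834 -0.25   0.063]
```

View pics/crop1.png

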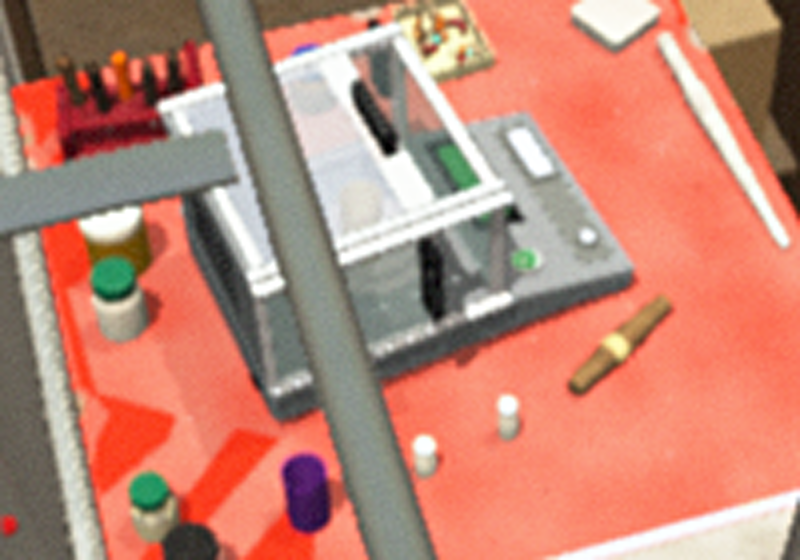

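```bash
python3 - <<'E'
from h import *
for n in ("scene","side"):
    D=np.load(n+"0.npz");p=D["P"].reshape(-1,3);c=D["px"].reshape(-1,3).astype(int)
    box=(p[:,0]>.35)&(p[:,0]<.95)&(p[:,1]>-.45)&(p[:,1]<.1)
    m=box&(p[:,2]>.188)&(p[:,2]<.2)&(c.min(1)>150)
    q=p[m]; r=cv2.minAreaRect(q[:,:2].astype(np.float32)*1000); print(n,"rail",m.sum(),r,cv2.boxPoints(r).round(0).tolist(), np.median(q[:,2]))
    m=box&(p[:,2]>.196)&(p[:,2]<.24)&(c.max(1)<110)
    q=p[m]; print("tophandle",m.sum(),np.percentile(q,[2,50,98],axis=0).round(4).tolist())
    if len(q): print(cv2.minAreaRect(q[:,:2].astype(np.float32)*1000))
    m=box&(p[:,2]>.07)&(p[:,2]<.185)&(c.max(1)<70)&(p[:,1]>-.12)&(p[:,0]<.7)
    q=p[m]; print("sidehandle",m.sum(),np.percentile(q,[2,50,98],axis=0).round(4).tolist())
    m=(abs(p[:,0]-.472)<.04)&(abs(p[:,1]+.252)<.06)&(c.min(1)>225)&(p[:,2]>.03)&(p[:,2]<.07)
    q=p[m];print("tare",m.sum(),q.mean(0),cv2.minAreaRect(q[:,:2].astype(np.float32)*1000))
    m=(abs(p[:,0]-.461)<.02)&(abs(p[:,1]+.147)<.02)&(c.min(1)>215)&(p[:,2]>.03)&(p[:,2]<.07)
    q=p[m];print("power",m.sum(),q.mean(0))
    # objects
    m=box&(p[:,2]>.015)&(p[:,2]<.05)&(p[:,1]>-.05)
    k=np.unique((p[m][:,:2]/.02).round().astype(int),axis=0);print((k*.02).round(2).tolist())
E
```

```text
scene rail 1696 ((664.1832885742188, -178.7980194091797), (210.71395874023438, 218.4751434326172), 9.255195617675781) [[543.0, -88.0], [578.0, -304.0], [786.0, -270.0], [751.0, -54.0]] 0.19464227225785735
tophandle 232 [[0.6194, -0.4181, 0.1976], [0.9186, -0.1639, 0.2185], [0.9191, 0.0927, 0.2365]]
((766.411376953125, -170.92263793945312), (541.7161254882812, 305.65362548828125), 89.98342895507812)
sidehandle 98 [[0.6098, -0.0766, 0.1111], [0.6172, -0.0595, 0.1561], [0.622, -0.0544, 0.183]]
tare 55 [ 0.4747183  -0.25378988  0.04561132] ((474.009521484375, -254.81427001953125), (19.54111099243164, 53.497440338134766), 12.022073745727539)
power 7 [ 0.45997503 -0.14904639  0.0473218 ]
[[0.46, -0.04], [0.48, -0.04], [0.5, -0.04], [0.5, -0.02], [0.52, -0.04], [0.52, -0.02], [0.56, -0.02], [0.56, 0.0], [0.58, -0.02], [0.58, 0.0], [0.64, 0.0], [0.64, 0.02], [0.66, 0.0], [0.66, 0.02], [0.72, 0.0], [0.72, 0.02], [0.74, 0.0], [0.74, 0.02], [0.74, 0.04], [0.76, 0.0], [0.76, 0.02], [0.76, 0.04], [0.82, 0.06], [0.82, 0.08], [0.84, -0.02], [0.84, 0.0], [0.84, 0.06], [0.84, 0.08], [0.86, 0.0], [0.8
[... 665 characters left out ...]
-0.04], [0.5, -0.04], [0.5, -0.02], [0.52, -0.04], [0.52, -0.02], [0.56, -0.02], [0.56, 0.0], [0.58, -0.02], [0.58, 0.0], [0.64, 0.0], [0.64, 0.02], [0.66, 0.0], [0.66, 0.02], [0.72, 0.02], [0.74, 0.0], [0.74, 0.02], [0.74, 0.04], [0.76, 0.0], [0.76, 0.02], [0.76, 0.04], [0.82, 0.04], [0.82, 0.06], [0.82, 0.08], [0.84, -0.02], [0.84, 0.0], [0.84, 0.04], [0.84, 0.06], [0.84, 0.08], [0.86, -0.02], [0.86, 0.0], [0.86, 0.06], [0.86, 0.08], [0.88, -0.02], [0.88, 0.0], [0.92, -0.04], [0.92, -0.02], [0.92, 0.0], [0.92, 0.02], [0.92, 0.04], [0.92, 0.06], [0.92, 0.08], [0.92, 0.1]]<stdin>:13: RuntimeWarning: Mean of empty slice.
  ret = um.true_divide(
<stdin>:15: RuntimeWarning: Mean of empty slice.
```

```bash
python3 - <<'E'
from h import *
D=np.load("scene0.npz");P=D["P"];px=D["px"]
for (u,v) in [(295,230),(320,320),(350,420),(372,480),(400,560),(220,300),(285,290),(548,325),(520,410),(490,520),(620,300),(660,250),(760,150)]:
    uu,vv=int(u*.64),int(v*.64); print((u,v),px[vv,uu],P[vv,uu].round(3))
th=np.deg2rad(9.2);O=np.array([.6294,-.1846])
Rm=np.array([[np.cos(th),np.sin(th)],[-np.sin(th),np.cos(th)]])
for n in ("scene","side"):
    D=np.load(n+"0.npz");p=D["P"].reshape(-1,3).copy();c=D["px"].reshape(-1,3).astype(int)
    p[:,:2]=(p[:,:2]-O)@Rm.T
    for nm,lo,hi in (("top",(-.08,-.06,.196),(.09,.06,.235)),("side",(-.08,.105,.07),(.09,.14,.19))):
        q=p[((p>lo)&(p<hi)).all(1)&(c.max(1)<90)]
        print(n,nm,len(q),np.percentile(q,[3,20,50,80,97],axis=0).round(4).tolist())
s=arm.observe();print(R.from_rotvec(s["ee_rot"]).as_matrix().round(3))
E
```

```text
(295, 230) [133 142 128] [0.767 0.212 0.732]
(320, 320) [141 151 144] [0.771 0.345 0.734]
(350, 420) [132 147 139] [0.772 0.464 0.734]
(372, 480) [112 111 115] [0.77  0.529 0.738]
(400, 560) [129 140 133] [0.768 0.598 0.733]
(220, 300) [138 146 145] [0.862 0.269 0.71 ]
(285, 290) [143 151 147] [0.793 0.273 0.708]
(548, 325) [106 108 108] [0.55  0.402 0.709]
(520, 410) [150  89  78] [0.581 0.433 0.613]
(490, 520) [96 88 81] [0.619 0.478 0.459]
(620, 300) [142 110  88] [ 0.028 -0.1    0.009]
(660, 250) [24 28 28] [0.077 0.016 0.297]
(760, 150) [34 25 20] [0.121 0.172 0.656]
scene top 79 [[-0.0057, -0.0257, 0.2026], [-0.0036, -0.0109, 0.2118], [0.0004, 0.0097, 0.219], [0.0025, 0.0296, 0.2221], [0.0033, 0.0346, 0.2243]]
scene side 112 [[-0.0016, 0.1074, 0.1108], [0.0023, 0.1147, 0.1266], [0.0076, 0.1254, 0.1531], [0.01, 0.1285, 0.1773], [0.0107, 0.1306, 0.1825]]
side top 124 [[-0.0075, -0.0266, 0.1978], [-0.0069, -0.0144, 0.2028], [-0.0056, 0.0129, 0.2121], [-0.0008, 0.0315, 0.2192], [0.0026, 0.0338, 0.2202]]
side side 235 [[-0.0018, 0.1053, 0.1057], [0.0006, 0.1113, 0.1213], [0.003, 0.1248, 0.1462], [0.0086, 0.1275, 0.1685], [0.0326, 0.1292, 0.1794]]
[[-0.955  0.296 -0.   ]
 [ 0.296  0.955 -0.001]
 [-0.    -0.001 -1.   ]]
```

Call:
arm_command(
  targets=[
    [[0, 0, -0.02, 0, 0, -0.1542], [0, 0, -0.02, 0, 0, -0.1542], [0, 0, -0.02, 0, 0, -0.1541], [0, 0, 0, 0, 0, 0]],
  ],
  jaw=0.0,
  newtons=10,
)

```text
clock: 0.6
position: [0.1854, 0.5975, 0.3068]
ee_rot: [-0.252, 3.131, 0.004]
force: [-0.3, 0.1, 0.2]
width: 0.618
gripper_force: 0.0
```

Call:
arm_command(
  targets=[
    [[-0.0094, -0.0443, 0, 0, 0, 0], [-0.0094, -0.0443, 0, 0, 0, 0], [-0.0094, -0.0443, 0, 0, 0, 0], [-0.0094, -0.0443, 0, 0, 0, 0], [-0.0094, -0.0443, 0, 0, 0, 0], [-0.0094, -0.0443, 0, 0, 0, 0], [-0.0094, -0.0443, 0, 0, 0, 0], [-0.0094, -0.0443, 0, 0, 0, 0], [-0.0094, -0.0443, 0, 0, 0, 0], [-0.0094, -0.0443, 0, 0, 0, 0]],
  ],
)

```text
clock: 1.85
position: [0.3491, 0.1731, 0.3047]
ee_rot: [0.247, -3.131, 0.0]
force: [1.5, 0.3, 0.1]
width: 0.003
gripper_force: 0.0
```

Call:
arm_command(
  targets=[
    [[-0.0255, -0.04, 0, 0, 0, 0], [-0.0255, -0.04, 0, 0, 0, 0], [-0.0255, -0.04, 0, 0, 0, 0], [-0.0255, -0.04, 0, 0, 0, 0], [-0.0255, -0.04, 0, 0, 0, 0], [-0.0255, -0.04, 0, 0, 0, 0], [-0.0255, -0.04, 0, 0, 0, 0], [-0.0255, -0.04, 0, 0, 0, 0], [-0.0255, -0.04, 0, 0, 0, 0], [-0.0255, -0.04, 0, 0, 0, 0]],
  ],
)

```text
clock: 3.1
position: [0.6659, -0.1798, 0.3041]
ee_rot: [0.247, -3.13, -0.001]
force: [0.4, 0.5, 0.7]
width: 0.009
gripper_force: 0.0
```

```bash
cat >> h.py <<'E'
th=np.deg2rad(9.2);O=np.array([.6294,-.1846])
Rm=np.array([[np.cos(th),np.sin(th)],[-np.sin(th),np.cos(th)]])
def tob(p):
    p=np.array(p,float).copy(); p[...,:2]=(p[...,:2]-O)@Rm.T; return p
def state():
    s=arm.observe(); M=R.from_rotvec(s["ee_rot"]).as_matrix()
    print("t",round(s["clock"],2),"tcp_b",tob(s["position"]).round(4),"tool x,y in b",(Rm@M[:2,0]).round(3),(Rm@M[:2,1]).round(3),"F",s["force"].round(1))
def handles(px,P,W=(.09)):
    p=tob(P).reshape(-1,3);c=px.reshape(-1,3).astype(int)
    for nm,lo,hi in (("top",(-.09,-.06,.2),(.09,.06,.235)),("side",(-.09,.108,.07),(.09,.14,.19))):
        q=p[((p>lo)&(p<hi)).all(1)&(c.max(1)<90)]
        print(nm,len(q),np.percentile(q,[3,20,50,80,97],axis=0).round(4).tolist() if len(q) else "")
E
python3 - <<'E'
from h import *
state()
px,P=cloud("wrist");cv2.imwrite("pics/w1.png",px[:,:,::-1]);np.savez("w1.npz",px=px,P=P);handles(px,P)
p,q=tob(P).reshape(-1,3),px.reshape(-1,3)
m=((p>(-.19,-.09,.03))&(p<(-.14,.01,.065))).all(1)&(q.min(1)>200)
if m.sum():print("tare",m.sum(),p[m].mean(0))
E
```

```text
t 3.1 tcp_b [ 0.0368 -0.0011  0.3041] tool x,y in b [-1.     0.003] [0.003 1.   ] F [0.4 0.5 0.7]
top 1505 [[-0.0091, -0.0334, 0.2054], [-0.0085, -0.023, 0.2184], [-0.0047, -0.0042, 0.2203], [-0.0005, 0.0185, 0.221], [0.0021, 0.0303, 0.2219]]
side 269 [[-0.0014, 0.1105, 0.1665], [0.0, 0.1133, 0.1789], [0.0034, 0.1178, 0.18], [0.0069, 0.1221, 0.1806], [0.0095, 0.1254, 0.1814]]
```

View pics/w1.png

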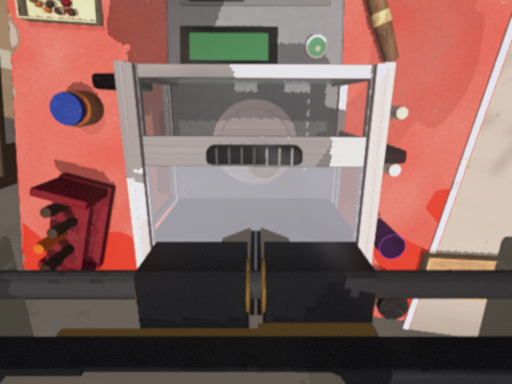

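Call:
arm_command(
  targets=[
    [[0, 0, 0.025, 0, 0, 0], [0, 0, 0.025, 0, 0, 0], [0, 0, 0.02, 0, 0, 0], [0, 0, 0.009, 0, 0, 0], [0.01, 0, 0, 0, 0, 0], [0.008, 0, 0, 0, 0, 0], [0.005, 0, 0, 0, 0, 0], [0.005, 0, 0, 0, 0, 0], [0.005, 0, 0, 0, 0, 0]],
  ],
)

```text
clock: 4.28
position: [0.6328, -0.1842, 0.2272]
ee_rot: [-0.254, 3.13, -0.0]
force: [1.0, -0.2, 1.0]
width: 0.006
gripper_force: 0.7
```

Call:
arm_command(
  targets=[
    [[0.005, 0, 0, 0, 0, 0], [0.005, 0, 0, 0, 0, 0], [0.005, 0, 0, 0, 0, 0], [0.005, 0, 0, 0, 0, 0], [0.005, 0, 0, 0, 0, 0], [0.005, 0, 0, 0, 0, 0], [0.005, 0, 0, 0, 0, 0]],
  ],
)

```text
clock: 5.15
position: [0.5978, -0.1898, 0.2266]
ee_rot: [0.254, -3.131, -0.0]
force: [1.2, 1.9, 0.8]
width: 0.007
gripper_force: 0.7
```

```bash
python3 - <<'E'
from h import *
state()
px,P=cloud("wrist");handles(px,P);cv2.imwrite("pics/w2.png",px[:,:,::-1])
px,P=cloud("side");handles(px,P)
E
```

```text
t 5.15 tcp_b [-3.200e-02 -1.000e-04  2.266e-01] tool x,y in b [-1.    -0.001] [-0.001  1.   ] F [1.2 1.9 0.8]
top 4367 [[-0.0561, -0.0327, 0.2022], [-0.0556, -0.0209, 0.2121], [-0.0531, -0.0013, 0.22], [-0.0476, 0.0167, 0.221], [-0.0423, 0.03, 0.223]]
side 158 [[-0.0019, 0.1139, 0.1611], [-0.0015, 0.1175, 0.1669], [-0.0013, 0.1213, 0.1731], [-0.0009, 0.1239, 0.1769], [-0.0007, 0.1252, 0.1786]]
top 153 [[-0.055, -0.0274, 0.201], [-0.0541, -0.0107, 0.2077], [-0.0487, 0.0112, 0.2168], [-0.0418, 0.0298, 0.2201], [-0.0271, 0.0344, 0.2305]]
side 207 [[-0.0001, 0.1099, 0.1077], [0.0007, 0.1161, 0.1211], [0.0029, 0.1259, 0.145], [0.008, 0.1278, 0.1675], [0.0114, 0.1294, 0.1786]]
```

Call:
arm_command(
  targets=[
    [[0.004, 0, 0, 0, 0, 0], [0.004, 0, 0, 0, 0, 0], [0.002, 0, 0, 0, 0, 0], [0.001, 0, 0, 0, 0, 0]],
  ],
)

```text
clock: 5.75
position: [0.5909, -0.191, 0.227]
ee_rot: [-0.255, 3.124, -0.003]
force: [17.6, -0.6, -11.9]
width: 0.004
gripper_force: 8.7
```

Call:
arm_command(
  targets=[
    [[0.001, 0, 0, 0, 0, 0], [0.001, 0, 0, 0, 0, 0]],
  ],
)

```text
clock: 6.0
position: [0.5908, -0.191, 0.2271]
ee_rot: [-0.257, 3.121, -0.004]
force: [25.9, -1.1, -17.3]
width: 0.003
gripper_force: 12.2
```

Call:
arm_command(
  targets=[
    [[0.001, 0, 0, 0, 0, 0], [0, 0, 0, 0, 0, 0]],
  ],
)

```text
clock: 6.25
position: [0.5907, -0.191, 0.2272]
ee_rot: [-0.257, 3.119, -0.004]
force: [26.3, -0.0, -17.9]
width: 0.001
gripper_force: 12.9
```

Call:
arm_command(
  targets=[
    [[-0.003, 0, 0, 0, 0, 0], [-0.006, 0, 0, 0, 0, 0], [-0.01, 0, 0, 0, 0, 0], [0, 0, 0, 0, 0, 0]],
  ],
)

```text
clock: 6.75
position: [0.6035, -0.1888, 0.2265]
ee_rot: [0.254, -3.131, -0.0]
force: [0.6, -0.5, -1.1]
width: 0.006
gripper_force: 0.0
```

```bash
python3 - <<'E'
from h import *
state()
px,P=cloud("wrist");handles(px,P)
p2,P2=cloud("side");handles(p2,P2)
c=cv2.resize(p2[140:260,165:315],(750,600),interpolation=cv2.INTER_CUBIC)
cv2.imwrite("pics/w3.png",px[:,:,::-1]);cv2.imwrite("pics/s3.png",c[:,:,::-1])
E
```

```text
t 6.75 tcp_b [-0.0262  0.      0.2265] tool x,y in b [-1.    -0.002] [-0.002  1.   ] F [ 0.6 -0.5 -1.1]
top 4077 [[-0.0626, -0.0327, 0.2027], [-0.0622, -0.021, 0.2132], [-0.0593, -0.0008, 0.2201], [-0.0541, 0.0165, 0.221], [-0.0363, 0.0301, 0.2243]]
side 316 [[-0.0017, 0.1121, 0.1627], [-0.0013, 0.1156, 0.1718], [-0.0007, 0.1201, 0.1786], [0.0016, 0.1235, 0.1802], [0.0032, 0.1254, 0.1812]]
top 158 [[-0.0608, -0.0274, 0.2016], [-0.0601, -0.0097, 0.2087], [-0.054, 0.0093, 0.2168], [-0.0359, 0.0295, 0.2199], [-0.022, 0.0341, 0.2332]]
side 208 [[-0.0001, 0.1095, 0.1073], [0.0007, 0.1172, 0.1209], [0.0029, 0.1257, 0.1464], [0.008, 0.1279, 0.1692], [0.011, 0.1294, 0.1793]]
```

View pics/w3.png

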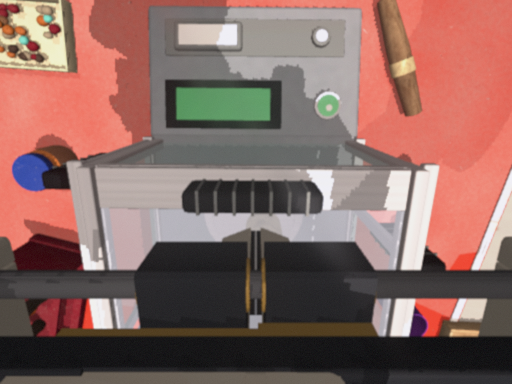

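```bash
python3 - <<'E'
from h import *
px,P=cloud("wrist");p=tob(P);c=px.astype(int)
for nm,lo,hi in (("strip",-.085,-.045),("railL",.101,.108),("railR",-.108,-.101),("strip2",.045,.085)):
    m=(p[...,1]>lo)&(p[...,1]<hi)&(p[...,2]>.185)&(p[...,2]<.203)&(c.min(-1)>120)
    q=p[m];k=np.sort(q[:,0]);print(nm,len(q),k[[0,5,20]].round(4),np.median(q[:,2]).round(4))
m=(p[...,0]<-.14)&(p[...,0]>-.19)&(p[...,1]>-.09)&(p[...,1]<.0)&(c.min(-1)>200)&(p[...,2]>.03)
q=p[m];print("tare",len(q),q.mean(0).round(4),np.percentile(q,[3,97],axis=0).round(4))
E
```

```text
strip 6358 [-0.0692 -0.0689 -0.0687] 0.1949
railL 969 [-0.0696 -0.0692 -0.0683] 0.1894
railR 1075 [-0.0709 -0.0706 -0.0699] 0.1893
strip2 6204 [-0.0682 -0.0679 -0.0678] 0.195
tare 374 [-0.1624 -0.0257  0.0458] [[-0.1711 -0.0344  0.0433]
 [-0.1544 -0.0177  0.0484]]
```

Call:
arm_command(
  targets=[
    [[0, 0, -0.03, 0, 0, 0], [-0.02, 0, -0.03, 0, 0, 0], [-0.03, 0.03, -0.0035, 0, 0, 0], [-0.031, 0.031, 0, 0, 0, 0], [0, 0.031, 0, 0, 0, 0], [0, 0.031, 0, 0, 0, 0], [0, 0, 0, 0, 0, 0]],
  ],
)

```text
clock: 7.78
position: [0.6631, -0.0512, 0.2901]
ee_rot: [0.26, -3.13, -0.003]
force: [0.7, -1.5, -0.3]
width: 0.004
gripper_force: 0.0
```

```bash
python3 - <<'E'
from h import *
state();print(arm.observe()["joints"].round(2))
E
```

```text
t 7.78 tcp_b [0.0546 0.1263 0.2901] tool x,y in b [-1.    -0.005] [-0.005  1.   ] F [ 0.7 -1.5 -0.3]
[-0.31  0.5   0.5   1.43 -0.24  1.28  1.94]
```

Call:
arm_command(
  targets=[
    [[0, 0, 0, 0, 0, 0.174], [0, 0, 0, 0, 0, 0.174], [0, 0, 0, 0, 0, 0.174], [0, 0, 0, 0, 0, 0.174], [0, 0, 0, 0, 0, 0.174], [0, 0, 0, 0, 0, 0.174], [0, 0, 0, 0, 0, 0.174], [0, 0, 0, 0, 0, 0.174], [0, 0, 0, 0, 0, 0.174], [0, 0, 0, 0, 0, 0]],
  ],
)

```text
clock: 9.02
position: [0.6631, -0.0557, 0.2902]
ee_rot: [2.029, 2.398, -0.001]
force: [-0.1, -0.5, 0.3]
width: 0.008
gripper_force: 0.0
```

```bash
python3 - <<'E'
from h import *
state()
px,P=cloud("wrist");handles(px,P);cv2.imwrite("pics/w4.png",px[:,:,::-1])
p=tob(P);m=(p[...,0]>.0)&(p[...,0]<.08)&(p[...,1]>.09)&(p[...,1]<.14)&(p[...,2]>.05)&(p[...,2]<.2)&(px.min(-1)>120)
q=p[m];print("rail edge",len(q),np.percentile(q[:,1],[50,90,98,99.5]).round(4))
E
```

```text
t 9.03 tcp_b [0.0538 0.1219 0.2902] tool x,y in b [-0.006  1.   ] [1.    0.006] F [-0.1 -0.5  0.3]
top 502 [[-0.0598, 0.0161, 0.2008], [-0.0567, 0.0263, 0.205], [-0.0519, 0.0316, 0.2126], [-0.0498, 0.034, 0.2196], [-0.0494, 0.0348, 0.221]]
side 709 [[0.0003, 0.1088, 0.1178], [0.0035, 0.1136, 0.1438], [0.008, 0.1214, 0.1752], [0.011, 0.1285, 0.1799], [0.0113, 0.1291, 0.1808]]
rail edge 1431 [0.102  0.1045 0.1055 0.1057]
```

View pics/w4.png

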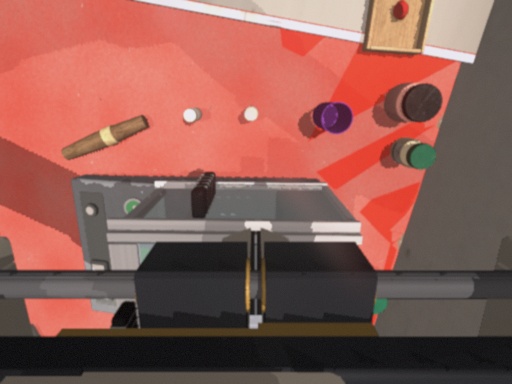

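Call:
arm_command(
  targets=[
    [[0.0015, 0, 0.03, 0, 0, 0], [0, 0, 0.03, 0, 0, 0], [0, 0, 0.03, 0, 0, 0], [0, 0, 0.02, 0, 0, 0], [0, 0, 0.011, 0, 0, 0], [0, 0, 0, 0, 0, 0]],
  ],
)

```text
clock: 9.82
position: [0.663, -0.0533, 0.169]
ee_rot: [-2.028, -2.399, 0.001]
force: [0.2, -0.4, 0.3]
width: 0.002
gripper_force: 0.0
```

Call:
arm_command(
  targets=[
    [[0, -0.01, 0, 0, 0, 0], [0, -0.01, 0, 0, 0, 0], [0, -0.005, 0, 0, 0, 0], [0, -0.005, 0, 0, 0, 0], [0, -0.005, 0, 0, 0, 0], [0, -0.005, 0, 0, 0, 0]],
  ],
)

```text
clock: 10.58
position: [0.6235, -0.0597, 0.1693]
ee_rot: [2.029, 2.398, 0.0]
force: [1.3, 0.4, 1.4]
width: 0.004
gripper_force: 0.7
```

```bash
python3 - <<'E'
from h import *
state()
px,P=cloud("wrist");handles(px,P);cv2.imwrite("pics/w5.png",px[:,:,::-1])
E
```

```text
t 10.57 tcp_b [0.0141 0.1243 0.1693] tool x,y in b [-0.006  1.   ] [1.    0.006] F [1.3 0.4 1.4]
top 0 
side 1052 [[-0.0151, 0.1242, 0.1091], [-0.011, 0.1284, 0.1243], [-0.0044, 0.1291, 0.1471], [0.014, 0.1345, 0.1748], [0.0162, 0.1359, 0.1869]]
```

Call:
arm_command(
  targets=[
    [[0, -0.005, 0, 0, 0, 0], [0, -0.005, 0, 0, 0, 0], [0, -0.005, 0, 0, 0, 0], [0, -0.005, 0, 0, 0, 0], [0, -0.005, 0, 0, 0, 0], [0, -0.005, 0, 0, 0, 0], [0, -0.003, 0, 0, 0, 0]],
  ],
)

```text
clock: 11.5
position: [0.5906, -0.0653, 0.1692]
ee_rot: [-2.029, -2.398, 0.0]
force: [1.1, 0.1, 0.3]
width: 0.009
gripper_force: 0.6
```

Call:
arm_command(
  targets=[
    [[0, -0.002, 0, 0, 0, 0], [0, -0.002, 0, 0, 0, 0], [0, -0.001, 0, 0, 0, 0]],
  ],
)

```text
clock: 11.88
position: [0.586, -0.0661, 0.1692]
ee_rot: [-2.029, -2.398, 0.0]
force: [0.6, 2.0, -0.3]
width: 0.007
gripper_force: 0.6
```

Call:
arm_command(
  targets=[
    [[0, -0.002, 0, 0, 0, 0], [0, -0.001, 0, 0, 0, 0], [0, -0.001, 0, 0, 0, 0]],
  ],
)

```text
clock: 12.25
position: [0.5822, -0.0668, 0.1693]
ee_rot: [2.029, 2.398, 0.0]
force: [0.5, 0.9, -0.4]
width: 0.006
gripper_force: 0.6
```

TCP at bx ≈ −0.028; still free. Continue creeping.

Call:
arm_command(
  targets=[
    [[0, -0.002, 0, 0, 0, 0], [0, -0.002, 0, 0, 0, 0], [0, -0.001, 0, 0, 0, 0]],
  ],
)

```text
clock: 12.62
position: [0.579, -0.0672, 0.1695]
ee_rot: [2.026, 2.397, 0.003]
force: [10.5, 1.2, -6.5]
width: 0.005
gripper_force: 5.0
```

Call:
arm_command(
  targets=[
    [[0, -0.002, 0, 0, 0, 0], [0, -0.002, 0, 0, 0, 0], [0, -0.001, 0, 0, 0, 0]],
  ],
)

```text
clock: 13.0
position: [0.5787, -0.0672, 0.1702]
ee_rot: [2.019, 2.393, 0.01]
force: [28.4, 2.2, -18.7]
width: 0.007
gripper_force: 13.2
```

```bash
python3 - <<'E'
from h import *
state()
px,P=cloud("wrist");handles(px,P);cv2.imwrite("pics/w6.png",px[:,:,::-1])
E
```

```text
t 13.0 tcp_b [-0.0313  0.124   0.1702] tool x,y in b [-0.009  1.   ] [1.    0.009] F [ 28.4   2.2 -18.7]
top 0 
side 1104 [[-0.0602, 0.1258, 0.1112], [-0.0561, 0.1287, 0.1264], [-0.0493, 0.1294, 0.1496], [-0.0316, 0.1343, 0.1749], [-0.029, 0.1358, 0.1863]]
```

Call:
arm_command(
  targets=[
    [[0, 0.005, 0, 0, 0, 0], [0, 0.012, 0, 0, 0, 0], [0, 0, 0, 0, 0, 0], [0, 0, -0.04, 0, 0, 0], [0, 0, -0.05, 0, 0, 0], [0, 0, -0.03, 0, 0, 0], [0, 0, 0, 0, 0, 0]],
  ],
)

```text
clock: 13.92
position: [0.5896, -0.0665, 0.2913]
ee_rot: [2.028, 2.396, 0.003]
force: [-0.0, 0.3, -0.5]
width: 0.003
gripper_force: 0.0
```

Call:
arm_command(
  targets=[
    [[-0.017, -0.015, 0, 0, 0, -0.174], [-0.007, -0.022, 0, 0, 0, -0.174], [-0.003, -0.025, 0, 0, 0, -0.174], [0.002, -0.025, 0, 0, 0, -0.174], [0.006, -0.024, 0, 0, 0, -0.174], [0.01, -0.022, 0, 0, 0, -0.174], [0.014, -0.02, 0, 0, 0, -0.174], [0.017, -0.018, 0, 0, 0, -0.174], [0.02, -0.015, 0, 0, 0, -0.174], [0, 0, 0, 0, 0, 0]],
  ],
)

```text
clock: 15.18
position: [0.4152, -0.2001, 0.2883]
ee_rot: [0.25, -3.13, -0.002]
force: [0.1, 0.7, -0.1]
width: 0.01
gripper_force: 0.0
```

```bash
python3 - <<'E'
from h import *
state()
px,P=cloud("wrist");p=tob(P);c=px.astype(int)
cv2.imwrite("pics/w7.png",px[:,:,::-1])
for nm,lo,hi in (("strip",-.085,-.045),("railL",.101,.108),("railR",-.108,-.101)):
    m=(p[...,1]>lo)&(p[...,1]<hi)&(p[...,0]<-.04)&(p[...,2]>.185)&(p[...,2]<.203)&(c.min(-1)>120)
    k=np.sort(p[m][:,0]);print(nm,len(k),k[[0,5,20]].round(4) if len(k)>20 else "")
m=(p[...,0]<-.14)&(p[...,0]>-.19)&(p[...,1]>-.1)&(p[...,1]<.0)&(c.min(-1)>195)&(p[...,2]>.03)
q=p[m];print("tare",len(q),q.mean(0).round(4) if len(q) else "")
E
```

```text
t 15.18 tcp_b [-0.2139  0.0189  0.2883] tool x,y in b [-1.     0.001] [0.001 1.   ] F [ 0.1  0.7 -0.1]
strip 0 
railL 0 
railR 0 
tare 541 [-0.1632 -0.0443  0.0456]
```

View pics/w7.png

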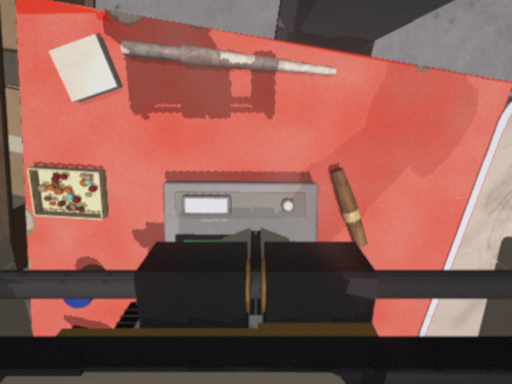

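Call:
arm_command(
  targets=[
    [[-0.02, -0.025, 0, 0, 0, 0], [-0.02, -0.025, 0.02, 0, 0, 0], [-0.009, -0.013, 0.05, 0, 0, 0], [0, 0, 0.05, 0, 0, 0], [0, 0, 0.05, 0, 0, 0], [0, 0, 0.03, 0, 0, 0], [0, 0, 0.006, 0, 0, 0], [0, 0, 0, 0, 0, 0]],
  ],
)

```text
clock: 16.23
position: [0.4764, -0.2534, 0.0833]
ee_rot: [0.253, -3.131, 0.0]
force: [0.0, 0.3, 0.5]
width: 0.002
gripper_force: 0.0
```

```bash
python3 - <<'E'
from h import *
state()
px,P=cloud("side");handles(px,P)
E
```

```text
t 16.23 tcp_b [-0.162  -0.0434  0.0833] tool x,y in b [-1. -0.] [-0.  1.] F [0.  0.3 0.5]
top 107 [[-0.0608, -0.0288, 0.2008], [-0.0602, -0.013, 0.2061], [-0.0583, 0.017, 0.2147], [-0.0535, 0.0319, 0.2193], [-0.0501, 0.0347, 0.2201]]
side 208 [[-0.0601, 0.1097, 0.1081], [-0.0592, 0.1189, 0.1222], [-0.0565, 0.1266, 0.1463], [-0.0517, 0.1281, 0.1693], [-0.0485, 0.1296, 0.1789]]
```

Call:
arm_command(
  targets=[
    [[0.002, 0, 0.005, 0, 0, 0], [0, 0, 0.005, 0, 0, 0], [0, 0, 0.003, 0, 0, 0], [0, 0, 0.001, 0, 0, 0], [0, 0, 0, 0, 0, 0]],
  ],
)

```text
clock: 16.9
position: [0.474, -0.2539, 0.0692]
ee_rot: [0.254, -3.131, -0.0]
force: [0.4, -0.6, 0.2]
width: 0.007
gripper_force: 0.0
```

Call:
arm_command(
  targets=[
    [[0, 0, 0.001, 0, 0, 0], [0, 0, 0.001, 0, 0, 0], [0, 0, 0.001, 0, 0, 0]],
  ],
)

```text
clock: 17.27
position: [0.4741, -0.2539, 0.0662]
ee_rot: [-0.254, 3.131, -0.0]
force: [-0.8, 0.2, 1.0]
width: 0.004
gripper_force: 0.5
```

Call:
arm_command(
  targets=[
    [[0, 0, 0.001, 0, 0, 0], [0, 0, 0.001, 0, 0, 0], [0, 0, 0, 0, 0, 0]],
  ],
)

```text
clock: 17.65
position: [0.4743, -0.2539, 0.0643]
ee_rot: [-0.254, 3.131, -0.0]
force: [0.7, 0.6, 2.2]
width: 0.008
gripper_force: 1.0
```

Key contact (1→2.2 N, spring). On to the hard stop.

Call:
arm_command(
  targets=[
    [[0, 0, 0.001, 0, 0, 0], [0, 0, 0.001, 0, 0, 0], [0, 0, 0, 0, 0, 0]],
  ],
)

```text
clock: 18.02
position: [0.4743, -0.2539, 0.0624]
ee_rot: [-0.254, 3.131, -0.0]
force: [1.6, 1.4, 5.1]
width: 0.007
gripper_force: 2.5
```

Call:
arm_command(
  targets=[
    [[0, 0, 0.001, 0, 0, 0], [0, 0, 0.001, 0, 0, 0], [0, 0, 0, 0, 0, 0]],
  ],
)

```text
clock: 18.4
position: [0.4745, -0.2541, 0.0614]
ee_rot: [-0.253, 3.13, 0.0]
force: [-2.9, 2.4, 19.5]
width: 0.008
gripper_force: 9.8
```

Hard stop reached (19.5 N, about 4.5–5 mm after contact). Now release and rise well clear.

Call:
arm_command(
  targets=[
    [[0, 0, -0.003, 0, 0, 0], [0, 0, -0.005, 0, 0, 0], [0, 0, -0.02, 0, 0, 0], [0, 0, -0.05, 0, 0, 0], [0, 0, -0.05, 0, 0, 0], [0.03, 0, -0.05, 0, 0, 0], [0.05, 0, -0.02, 0, 0, 0], [0.05, 0, 0, 0, 0, 0], [0, 0, 0, 0, 0, 0]],
  ],
)

```text
clock: 19.52
position: [0.3419, -0.2752, 0.2582]
ee_rot: [-0.247, 3.132, 0.004]
force: [1.0, -0.3, -0.6]
width: 0.003
gripper_force: 0.0
```

```bash
python3 - <<'E'
from h import *
state()
px,P=cloud("side");handles(px,P)
c=cv2.resize(px[140:290,90:330],(800,500),interpolation=cv2.INTER_CUBIC);cv2.imwrite("pics/s8.png",c[:,:,::-1])
E
```

```text
t 19.52 tcp_b [-0.2983 -0.0435  0.2582] tool x,y in b [-1.     0.003] [0.003 1.   ] F [ 1.  -0.3 -0.6]
top 108 [[-0.0609, -0.0288, 0.2007], [-0.0604, -0.014, 0.2054], [-0.0584, 0.0129, 0.2144], [-0.0532, 0.031, 0.2192], [-0.0506, 0.0345, 0.22]]
side 209 [[-0.0599, 0.1102, 0.1081], [-0.0593, 0.1183, 0.1222], [-0.0565, 0.1267, 0.1459], [-0.0516, 0.1285, 0.1689], [-0.0487, 0.1304, 0.179]]
```

View pics/s8.png

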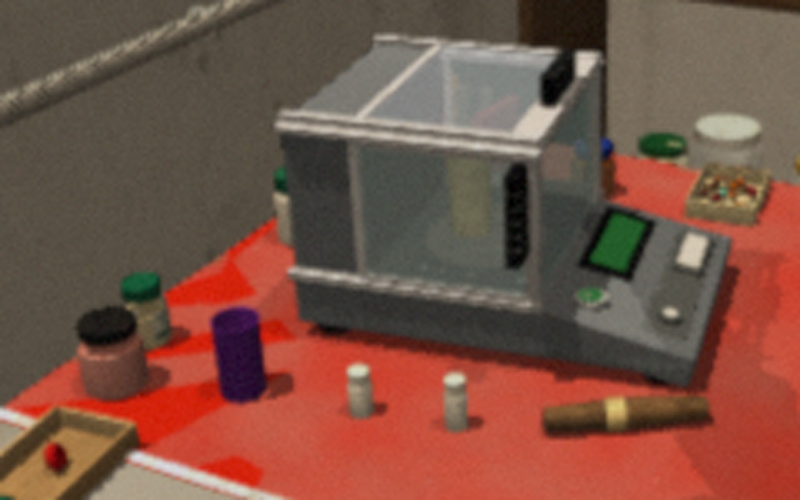

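The picture shows the roof handle (558,75) at the front edge and the door handle (515,215) against the front post. The can (468,195) is upright, the tare key (692,250) is up, and nothing beside the balance has moved.

```bash
python3 -c "
from cell import arm
print(arm.sign_off())"
```

```text
the job is handed in; nothing more can be done
None
```

I pushed the roof and left door shut against their stops, then pressed the tare key to its hard stop and released it. The final picture shows the can upright and the things beside the balance in place. I handed the job in after about 20 s, and no verdict came back.

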